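Hold the drill stand's spindle at depth

TASK

Take the drill stand's head by its grip post and slide it along its rods to the end stop where the square oak block lies, so that the bit stands over the hole in the block. Then press the palm knob straight down with the fingertips until its top is level with the top of the grip post (25 mm down), and finish while still holding it there against its spring, so that I can set the depth stop. Do not press the knob anywhere but over the oak block, and leave the other things on the bench where they are.

Things in the scene. Friction and masses are not known exactly. Their poses are not given: they have to be found in the camera images.
- stand: Grey drill stand fixed to the bench: base plate 160 (x) x 360 (y) x 15 mm, a tower 100 x 20 mm, 170 mm high, at each end (y = +-165 mm), two steel rods along its y between them at height 145 mm, with stop collars at both ends. Origin at the centre of the base plate's underside on the bench; z up; its x points away from the robot or nearly so (yaw within about 0.3 rad).
- head (a joint): Position in m of the aluminium head that slides on the rods along the stand's y: 0 in the middle, +0.09 against the stop at the stand's +y end, -0.09 against the stop at its -y end. Starts between -0.045 and 0.045. It slides with about 3 N of friction and stays where it is left. The head is 84 x 70 mm, 125 to 165 mm above the bench, and carries the spindle on its middle and the grip post on an arm to its -x side.
- grip_post (a point): Point on the grip post's axis 15 mm below its top (200 mm above the bench), a good place to pinch it from above. The post is black, upright, 24 mm along the stand's x and 22 mm along its y, 75 mm tall (from 140 to 215 mm above the bench), 75 mm to the stand's -x side of the spindle; it moves with the head. Axes as the stand's.
- grip_post_top (a point): Centre of the top face of the grip post, 215 mm above the bench: the height to which the top of the palm knob is to be pressed.
- spindle (a joint): How far in m the spindle is pressed down: 0 fully up (its rest), 0.025 with the knob's top level with the grip post's top, 0.040 at its bottom stop. A spring (300 N/m) returns it: about 4 N to start it moving, 11.5 N at 25 mm, 16 N at 40 mm.
- knob_top (a point): Centre of the flat top of the round black palm knob on the spindle (48 mm across, 30 mm tall), 240 mm above the bench at rest; goes down with the spindle. Push here from above.
- bit_tip (a point): Lower end of the 8 mm steel bit on the spindle, 165 mm below the knob's top; 75 mm above the bench at rest.
- block_hole (a point): Centre of the mouth of the 18 mm hole through the oak block, 60 mm above the bench. The block is 80 (x) x 70 (y) x 45 mm, fixed on the stand's base under one of the two end stops (90 mm from the middle), on either side; the hole is right under the bit when the head is against that stop.
- steel_blank: Flat steel disc, 68 mm across and 12 mm thick, fixed on the stand's base under the other end stop. Not to be worked on now.
- clamp_a: Steel C-clamp lying flat, 115 x 85 x 14 mm, bystander beside the stand. Origin at the middle of its underside.
- clamp_b: A second such C-clamp, bystander beyond the stand.
- pliers: Slip-joint pliers lying flat, about 180 x 50 x 13 mm, bystander on the robot's side of the stand.
- dish: White ceramic dish with washers, 104 mm across, 30 mm high, bystander beyond the stand. Origin at the centre of its underside.
- screwdriver: Screwdriver lying on the bench, bystander beside the stand.
- hammer: Hammer lying on the bench on the robot's right, bystander.
- offcut: Wood offcut 110 x 45 x 18 mm, bystander on the robot's side of the stand.

How it is judged:
On the way:
1. the head is at the stop over the oak block, the spindle still up (horizontal distance between bit_tip and block_hole below 0.005 m and value of joint spindle below 0.006 m), for 0.2 s.
At the end, for the whole second after the job is handed in: The bit is within 5 mm (horizontally) of the centre of the oak block's hole, the spindle is held 21 to 29 mm down (25 mm +- 4 mm), and the fingers press on it with more than 4 N (horizontal distance between bit_tip and block_hole below 0.005 m and value of joint spindle between 0.021 and 0.029 m and contact force between the fingers and spindle above 4 N); the arm keeps its last pose, push and grip.
It fails at once if the knob was pressed away from the oak block (value of joint spindle above 0.008 m and horizontal distance between bit_tip and block_hole above 0.012 m).
It fails at once if a bystander was displaced by more than 30 mm (distance of any of clamp_a, clamp_b, pliers, dish, screwdriver, hammer, offcut from where it was at the start of the episode above 0.03 m).
It also fails if it takes over 45 s, if anything falls off the work surface, if the arm or the gripper's body presses on something with over 40 N, if the wrist force passes 120 N, or if a joint passes its speed limit or range.

ROBOT

A 6-joint arm with a two-finger parallel gripper is mounted at the origin on the work surface. World frame = base frame: x ahead of the robot, y to its left, z up, the work surface at z = 0. Lengths are in m, angles in rad, forces in N, time in s.
With the tool pointing down it reaches from about 0.35 to 0.85 m from the base axis. Payload 8.1 kg.
Tool frame: the origin (TCP) lies at the centre of the arm's flange, where the gripper is bolted on; the fingertips stand 186 mm ahead of it and the grasp point (between the pads) lies 167 mm ahead of it; z points along the fingers, y is the line along which they close (so a half turn about z gives the same grasp; the last joint's range is limited). The gripper opens to 93 mm and grips with 3 to 60 N. Pads are 15 mm wide; open, the fingers measure 128 mm over their backs; the gripper's body (75 mm by 188 mm) begins 65 mm behind the grasp point.
Start: joints at [-1.192, 0.13, 1.488, -0, 1.523, -0.085], TCP at [0.268, -0.537, 0.405] pointing down, gripper open.
Joint ranges: [-2.96, 2.96], [-0.89, 2.26], [0.02, 2.5], [-1.34, 4.48], [0, 2.73], [-2.66, 2.66]. Speed limits (rad/s): [2.39, 2.39, 2.79, 3.14, 3.14, 3.14].

INTERFACE

Orientations are given as a rotation vector (axis times angle).
In Python, from plant import robot gives the robot as it stands.
- The arm moves only by the tool apply_moves, never from a script. Its argument "series" is a list of rows, each a list of 2 entries, a list of its own where there are three numbers: the shift along the tool's x, y, z in mm, then the turn, a rotation vector about the tool's x, y, z in rad. A call has 1 to 12 rows; each row shifts and turns the commanded pose from where the row before left it, along the tool's axes as they then stand; what a row does not reach is not made up. A row lasts 1/12 s, in which the tool goes at most 41.7 mm and 7.16 degrees, less where a joint would pass 70% of its speed; a pose out of reach is approached as far as the arm can. A call is refused whole if a number of a shift passes 41.7 or a number of a turn 0.125, either way. A call with a gripper value outside its range is refused whole. "claw" is the opening, from 0 (shut) to 1 (fully open), set as the call begins (left out, the last holds). The fingers move at their own pace and stop on an object; "newtons" is the grip in N (left out, the last holds). Time passes only in rows, so rows that do not move let the fingers close. It gives the time, the measured TCP pose, the force, the opening and the grip force at its end, in the units of the state.
- robot.read_state(): the state, without advancing time (a new reading comes with each control period).
- robot.read_camera(name): name is "side" or "top"; returns (picture, depth): 420x560x3 uint8, blue, green, red; 420x560 float32, m along the optical axis (not along the pixel's ray), 0 where there is no reading.
- robot.calibration(name): a dict with "fx", "fy", "cx", "cy" (pixels), "extrinsics" (4x4, takes a point from world to camera coordinates). Camera axes: x right, y down, z forward; pixel columns grow to the right and rows downward; lengths in m; the calibration is good to about 2 mm. A picture is of the moment at which its call begins. calibration takes no time and is no camera call.
- robot.close_job(): hands the job in; it is judged then, once.
The state is a dict: "t": time; "q": joint angles; "dq": joint speeds; "joint_torque": joint torques, N m; "tool_pos": TCP position; "orientation": TCP orientation; "force": force on the tool from outside, world axes, zero at the start; "wrist_torque": the same for the moment, N m; "opening": finger opening in m; "gripper_force": force on a finger pad.
Only numpy, scipy, OpenCV 4.12 (cv2) and the standard library are available. Lean on these libraries where they do the work, as an engineer would, in place of code of your own. Each camera call takes 0.05 s, during which the arm holds its last target. There are 200 camera calls.

## Working session

There is one attempt and no reset: what is moved stays moved. The work goes in short steps, Python scripts to look and compute and a tool call to move; the robot and the scene stay as the last step left them, time stands still between calls to the robot, and variables do not carry over. Pictures are saved under pics/ and viewed, at most 10 in all, crops included, and the job is handed in when it is done.

Besides the shell and the picture viewer there is one more tool, called as name(argument=value, ...), one argument or row to a line, values as JSON. apply_moves: Moves the arm, as the interface text tells. Its arguments: {"type":"object","properties":{"series":{"type":"array"},"claw":{"type":"number"},"newtons":{"type":"number"}},"required":["series"]}

```bash
mkdir -p pics; ls; cat > h.py <<'E'
import numpy as np,cv2
from plant import robot
def cam(n):
    im,d=robot.read_camera(n);c=robot.calibration(n);E=np.array(c["extrinsics"])
    v,u=np.mgrid[0:420,0:560]
    P=np.stack([(u-c["cx"])/c["fx"]*d,(v-c["cy"])/c["fy"]*d,d],-1)
    W=(P-E[:3,3])@E[:3,:3]
    W[d<=0]=np.nan
    return im,d,W
E
python3 - <<'E'
from h import *
for n in("top","side"):
    im,d,W=cam(n);cv2.imwrite(f"pics/{n}0.png",im);np.savez(f"{n}0.npz",im=im,d=d,W=W)
    c=robot.calibration(n);E=np.array(c["extrinsics"]);print(n,c["fx"],-E[:3,:3].T@E[:3,3],E[2,:3])
s=robot.read_state();print(s)
E
```

```text
pics
top 522.0402477188818 [ 0.28128229 -0.09265468  1.52046889] [ 0.20385815 -0.00318033 -0.97899527]
side 426.66454176160744 [ 1.15081278 -0.54750786  1.20783242] [-0.44621783  0.37022907 -0.81475155]
{'t': 0.1, 'q': array([-1.19242592e+00,  1.31092233e-01,  1.48919299e+00,  4.01220318e-06,
        1.52299798e+00, -8.54223888e-02]), 'dq': array([-0.00043133, -0.00414156, -0.00362926,  0.00063365, -0.00014102,
        0.00096352]), 'joint_torque': array([ 5.88007752e-04, -5.61337888e+01, -4.93097305e+01,  7.70007796e-02,
        2.89886986e-02, -7.08638754e-05]), 'tool_pos': array([ 0.2683364 , -0.53641597,  0.40377573]), 'orientation': array([-3.05587126e+00, -7.21627241e-01,  3.81144177e-04]), 'force': array([ 0.67418822, -0.14588521, -0.99619495]), 'wrist_torque': array([-0.06064562,  0.00946485, -0.03118829]), 'gripper_force': 0.0, 'opening': 0.09291409227081907}
```

View pics/top0.png

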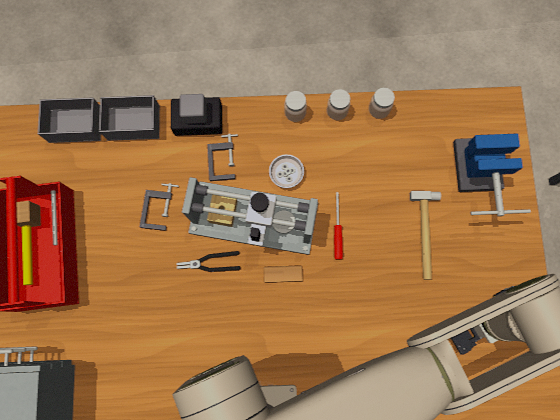

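View pics/side0.png

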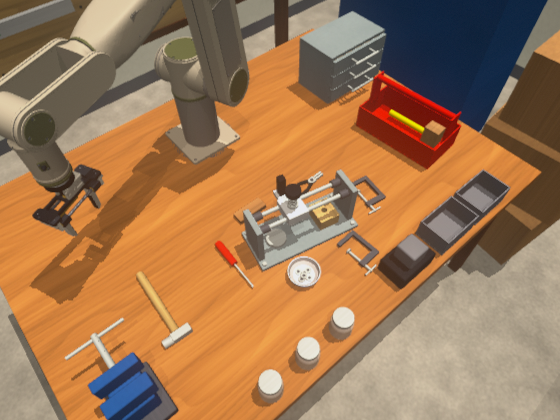

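The top view shows the stand at about (250,215), with the knob at (260,202), the post at (256,233) and the oak block at the left, +y end, at (222,208). The stand is yawed slightly negative. The side view agrees: the block is at (323,212) and the steel disc is at the other end.

```bash
cat >> h.py <<'E'
def ray(n,u,v,z):
    c=robot.calibration(n);E=np.array(c["extrinsics"]);R=E[:3,:3];o=-R.T@E[:3,3]
    r=R.T@np.array([(u-c["cx"])/c["fx"],(v-c["cy"])/c["fy"],1]);return o+r*(z-o[2])/r[2]
E
python3 - <<'E'
from h import *
for n,(u0,u1,v0,v1) in dict(top=(170,330,170,260),side=(235,370,165,275)).items():
    f=np.load(n+"0.npz");W=f["W"][v0:v1,u0:u1];im=f["im"][v0:v1,u0:u1].astype(int)
    z=W[...,2]
    dark=im.max(-1)<60
    for nm,m in dict(knob=(z>.232)&(z<.25),post=(z>.207)&(z<.222),tow=(z>.163)&(z<.178)&~dark,base=(z>.008)&(z<.02)).items():
        P=W[m];print(n,nm,m.sum(),P.mean(0).round(4),P.min(0).round(3),P.max(0).round(3))
        if m.sum()<3: continue
        # clusters
        k,l,st,ce=cv2.connectedComponentsWithStats(m.astype(np.uint8))
        for i in range(1,k):
            if st[i,4]>20: 
                Q=W[l==i];r=cv2.minAreaRect((Q[:,:2]*1000).astype(np.float32));print("   ",st[i,4],(ce[i]+[u0,v0]).round(1),ray(n,*(ce[i]+[u0,v0]),Q[:,2].mean()).round(4),np.round(r[0],1),np.round(r[1],1),round(r[2],1))
    hsv=cv2.cvtColor(f["im"],cv2.COLOR_BGR2HSV)[v0:v1,u0:u1]
    m=(z>.05)&(z<.068)&(hsv[...,1]>80);Q=W[m];print("block",m.sum(),Q.mean(0),cv2.minAreaRect((Q[:,:2]*1000).astype(np.float32)))
im=np.load("top0.npz")["im"][165:265,165:340];cv2.imwrite("pics/c.png",cv2.resize(im,None,fx=4.5,fy=4.5,interpolation=2))
E
```

```text
top knob 276 [ 0.5784 -0.0364  0.24  ] [ 0.555 -0.06   0.233] [ 0.602 -0.014  0.246]
    276 [259.6 201.6] [ 0.5784 -0.0364  0.24  ] [578.4 -37.2] [45.3 46.1] 88.8
top post 89 [ 0.5072 -0.0205  0.215 ] [ 0.493 -0.057  0.207] [ 0.568 -0.008  0.222]
    86 [254.5 232.2] [ 0.5052 -0.0201  0.2148] [505.8 -20.3] [21.9 24.5] 80.6
top tow 919 [ 0.5768 -0.0224  0.1684] [ 0.494 -0.186  0.163] [0.671 0.173 0.178]
    262 [189.1 195. ] [0.6201 0.1538 0.1699] [621. 154.] [ 20.6 100.5] 77.4
    353 [262.3 212.6] [ 0.5653 -0.0394  0.1662] [578.2 -36.3] [69.  81.9] 77.1
    277 [311.1 216.4] [ 0.5491 -0.1679  0.17  ] [ 550.8 -167.6] [ 22.4 100.4] 79.5
top base 3206 [ 0.5809 -0.0025  0.0142] [ 0.453 -0.236  0.008] [0.736 0.24  0.02 ]
    146 [220.2 176. ] [0.7141 0.0893 0.0133] [715.8  84.5] [80.4 31.7] 83.0
    169 [286.4 176. ] [ 0.7066 -0.1091  0.0124] [ 701.8 -110.2] [90.1 48.2] 87.0
    277 [228.1 188.3] [0.6747 0.0658 0.0147] [673.2  55.7] [194.2  21.1] 77.5
    170 [290.1 198.9] [ 0.6352 -0.1171  0.0149] [ 636.5 -109.7] [132.2  21.5] 78.0
    75 [207.5 199.8] [0.6422 0.1276 0.0146] [642.3 128
[... 1750 characters left out ...]
.5
    2148 [300.7 238.3] [ 0.6211 -0.0281  0.0132] [592.2  -6.4] [361.5 159.6] 77.2
    83 [271.7 220.6] [ 0.5049 -0.0558  0.013 ] [504.4 -60.3] [87.3 17.9] 79.5
    167 [353.2 239.2] [0.7351 0.1009 0.0123] [733.8 101.6] [104.   62.5] 43.3
    119 [361.1 258.9] [0.8027 0.0671 0.0121] [797.3  76.3] [92.4 49.8] 1.5
    142 [303.3 265.1] [ 0.7005 -0.0881  0.0133] [705.3 -91.6] [90.6 52.2] 47.6
    24 [238.6 269.6] [ 0.5811 -0.253   0.0138] [ 581.7 -253. ] [ 5.9 42.6] 85.4
    25 [304.1 272. ] [ 0.7192 -0.1013  0.0107] [ 720.3 -100.7] [15.2 19.6] 5.9
block 342 [0.61914388 0.07944865 0.05741877] ((615.2131958007812, 106.28665161132812), (126.75215911865234, 87.19963836669922), 73.81349182128906)
```

View pics/c.png

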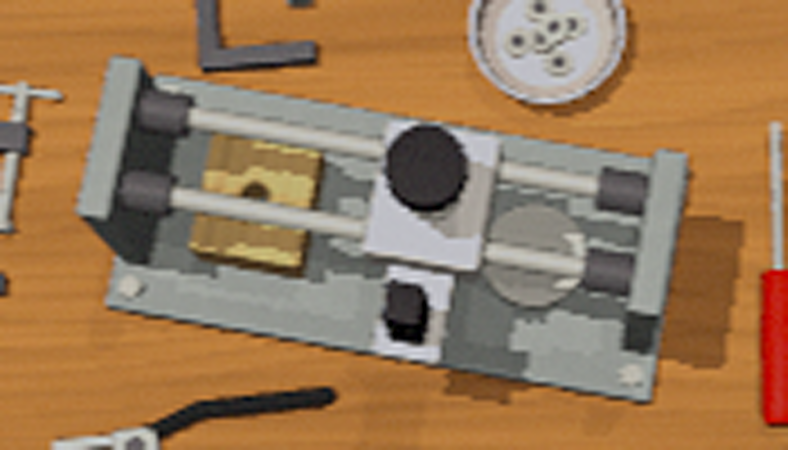

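apply_moves(
  series=[
    [[22,-18,-6],[0,0,0]],
    [[22,-18,-6],[0,0,0]],
    [[22,-18,-6],[0,0,0]],
    [[22,-18,-6],[0,0,0]],
    [[22,-18,-6],[0,0,0]],
    [[22,-18,-6],[0,0,0]],
    [[22,-18,-6],[0,0,0]],
    [[22,-18,-6],[0,0,0]],
    [[22,-18,-6],[0,0,0]],
    [[22,-18,-6],[0,0,0]],
    [[22,-18,0],[0,0,0]],
    [[22,-18,0],[0,0,0]],
  ],
  claw=0.7,
  newtons=25,
)

```text
t: 1.1
tool_pos: [0.4082, -0.224, 0.4649]
orientation: [3.057, 0.722, 0.0]
force: [1.2, -0.5, -0.5]
opening: 0.065
gripper_force: 0.0
```

apply_moves(
  series=[
    [[0,0,0],[0,0,0.097]],
    [[0,0,0],[0,0,0.097]],
    [[0,0,0],[0,0,0.097]],
    [[0,0,0],[0,0,0.097]],
    [[0,0,0],[0,0,0.097]],
    [[0,0,0],[0,0,0.097]],
    [[0,0,0],[0,0,0.097]],
    [[0,0,0],[0,0,0]],
    [[0,0,0],[0,0,0]],
  ],
)

```text
t: 1.85
tool_pos: [0.4079, -0.2253, 0.4644]
orientation: [-3.124, 0.333, 0.001]
force: [0.2, 0.4, -0.3]
opening: 0.0649
gripper_force: 0.0
```

```bash
cat >> h.py <<'E'
from scipy.spatial.transform import Rotation as Ro
def need(tgt,yaw=-.215):
    s=robot.read_state();R=Ro.from_rotvec(s["orientation"]);T=Ro.from_euler("z",yaw)*Ro.from_euler("x",np.pi)
    print("t",s["t"],"pos",s["tool_pos"].round(4),"F",s["force"].round(1),"open",s["opening"],s["gripper_force"])
    print("shift mm",(R.inv().apply(np.array(tgt)-s["tool_pos"])*1e3).round(1),"turn",(R.inv()*T).as_rotvec().round(4))
E
python3 -c "
from h import *
need([.507,-.0198,.367])"
```

```text
t 1.85 pos [ 0.4079 -0.2253  0.4644] F [ 0.2  0.4 -0.3] open 0.06490865178665133 0.0
shift mm [  53.7 -221.7   97.5] turn [-0.0002  0.0005  0.0028]
```

apply_moves(
  series=[
    [[5.4,-22.2,0],[0,0,0]],
    [[5.4,-22.2,0],[0,0,0]],
    [[5.4,-22.2,0],[0,0,0]],
    [[5.4,-22.2,0],[0,0,0]],
    [[5.4,-22.2,0],[0,0,0]],
    [[5.4,-22.2,0],[0,0,0]],
    [[5.4,-22.2,0],[0,0,0]],
    [[5.4,-22.2,0],[0,0,0]],
    [[5.4,-22.2,0],[0,0,0]],
    [[5.4,-22.2,0],[0,0,0]],
    [[0,0,0],[0,0,0]],
    [[0,0,0],[0,0,0]],
  ],
)

```text
t: 2.85
tool_pos: [0.5082, -0.0192, 0.4644]
orientation: [3.124, -0.33, -0.001]
force: [0.7, -0.0, 0.6]
opening: 0.0653
gripper_force: 0.0
```

apply_moves(
  series=[
    [[0,0,12],[0,0,0]],
    [[0,0,12],[0,0,0]],
    [[0,0,12],[0,0,0]],
    [[0,0,0],[0,0,0]],
  ],
)

```text
t: 3.18
tool_pos: [0.507, -0.0206, 0.4244]
orientation: [-3.123, 0.339, 0.009]
force: [-0.4, -0.1, -0.2]
opening: 0.0649
gripper_force: 0.0
```

```bash
python3 -c "
from h import *
need([.507,-.0198,.367])
a=cam('side')[0][100:300,200:400];b=cam('top')[0][130:280,170:370]
cv2.imwrite('pics/s1.png',np.hstack([cv2.resize(a,(400,400)),cv2.resize(b,(400,300))[:, :] if 0 else cv2.copyMakeBorder(cv2.resize(b,(400,300)),0,100,0,0,0)]))"
```

```text
t 3.1833 pos [ 0.507  -0.0206  0.4244] F [-0.4 -0.1 -0.2] open 0.06493648161988834 0.0
shift mm [ 0.1 -0.8 57.4] turn [ 0.0005  0.0057 -0.001 ]
```

View pics/s1.png

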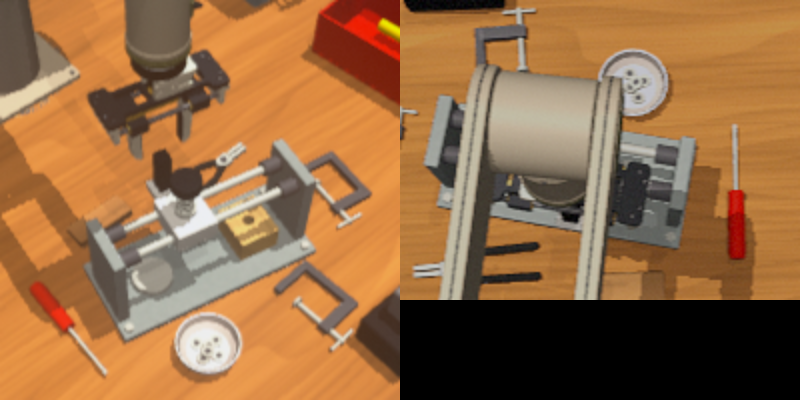

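The crop shows both fingers, at (137,145) and (185,125), straddling the post at (162,165). The closing line runs along the rods, so I'll descend and close.

apply_moves(
  series=[
    [[0,0,10],[0,0,0]],
    [[0,0,10],[0,0,0]],
    [[0,0,10],[0,0,0]],
    [[0,0,10],[0,0,0]],
    [[0,0,10],[0,0,0]],
    [[0,0,7],[0,0,0]],
    [[0,0,0],[0,0,0]],
    [[0,0,0],[0,0,0]],
  ],
)

```text
t: 3.95
tool_pos: [0.5079, -0.0199, 0.3711]
orientation: [-3.123, 0.337, 0.002]
force: [-0.9, 1.5, -0.2]
opening: 0.065
gripper_force: 0.0
```

apply_moves(
  series=[
    [[0,0,0],[0,0,0]],
    [[0,0,0],[0,0,0]],
    [[0,0,0],[0,0,0]],
    [[0,0,0],[0,0,0]],
    [[0,0,0],[0,0,0]],
    [[0,0,0],[0,0,0]],
    [[0,0,0],[0,0,0]],
    [[0,0,0],[0,0,0]],
  ],
  claw=0,
  newtons=25,
)

```text
t: 4.62
tool_pos: [0.5082, -0.0197, 0.3719]
orientation: [-3.123, 0.337, -0.001]
force: [-0.1, 1.9, 0.4]
opening: 0.0217
gripper_force: 25.0
```

```bash
python3 -c "
from h import *
need([.5328,.0984,.367])"
```

```text
t 4.6167 pos [ 0.5082 -0.0197  0.3719] F [-0.1  1.9  0.4] open 0.021724387328378038 24.999753534793854
shift mm [  -1.1 -120.6    5. ] turn [-0.0007 -0.0003  0.    ]
```

apply_moves(
  series=[
    [[0,-10,0],[0,0,0]],
    [[0,-10,0],[0,0,0]],
    [[0,-10,0],[0,0,0]],
    [[0,-10,0],[0,0,0]],
    [[0,-10,0],[0,0,0]],
    [[0,-10,0],[0,0,0]],
    [[0,-10,0],[0,0,0]],
    [[0,-10,0],[0,0,0]],
    [[0,-10,0],[0,0,0]],
    [[0,-10,0],[0,0,0]],
    [[0,-10,0],[0,0,0]],
    [[0,0,0],[0,0,0]],
  ],
)

```text
t: 5.62
tool_pos: [0.532, 0.0897, 0.3719]
orientation: [-3.122, 0.335, -0.001]
force: [-0.0, 3.3, 4.3]
opening: 0.022
gripper_force: 25.0
```

apply_moves(
  series=[
    [[0,-3,0],[0,0,0]],
    [[0,-3,0],[0,0,0]],
    [[0,-3,0],[0,0,0]],
    [[0,-2,0],[0,0,0]],
    [[0,0,0],[0,0,0]],
  ],
)

```text
t: 6.03
tool_pos: [0.534, 0.0986, 0.3719]
orientation: [-3.123, 0.337, -0.0]
force: [-1.8, 0.2, 5.2]
opening: 0.022
gripper_force: 25.0
```

```bash
python3 -c "
from h import *
need([.5328,.0984,.367])"
```

```text
t 6.0333 pos [0.534  0.0986 0.3719] F [-1.8  0.2  5.2] open 0.021957915491339252 25.00055193901062
shift mm [-1.1  0.4  4.9] turn [-0.0005  0.      0.0001]
```

Now I'll push gently on until the force shows the stop.

apply_moves(
  series=[
    [[0,-1,0],[0,0,0]],
    [[0,-1,0],[0,0,0]],
    [[0,0,0],[0,0,0]],
    [[0,0,0],[0,0,0]],
  ],
)

```text
t: 6.37
tool_pos: [0.5343, 0.1001, 0.3719]
orientation: [3.123, -0.338, -0.0]
force: [-3.6, -2.5, 4.7]
opening: 0.0217
gripper_force: 25.0
```

apply_moves(
  series=[
    [[0,-1,0],[0,0,0]],
    [[0,-1,0],[0,0,0]],
    [[0,0,0],[0,0,0]],
    [[0,0,0],[0,0,0]],
  ],
)

```text
t: 6.7
tool_pos: [0.5345, 0.1007, 0.3719]
orientation: [3.12, -0.339, -0.001]
force: [-5.7, -11.7, 6.5]
opening: 0.0216
gripper_force: 25.0
```

The force rises to about 12 N while motion stalls, so the head is at the stop. I'll open, rise and look.

apply_moves(
  series=[
    [[0,0,0],[0,0,0]],
    [[0,0,0],[0,0,0]],
    [[0,0,0],[0,0,0]],
    [[0,0,0],[0,0,0]],
    [[0,0,0],[0,0,0]],
    [[0,0,0],[0,0,0]],
  ],
  claw=0.7,
)

```text
t: 7.2
tool_pos: [0.5347, 0.1023, 0.3715]
orientation: [-3.123, 0.337, 0.0]
force: [-0.2, 0.5, -0.1]
opening: 0.0572
gripper_force: 0.0
```

apply_moves(
  series=[
    [[0,0,-10],[0,0,0]],
    [[0,0,-12],[0,0,0]],
    [[0,0,-12],[0,0,0]],
    [[0,0,-12],[0,0,0]],
    [[0,0,-12],[0,0,0]],
    [[0,0,-12],[0,0,0]],
    [[0,0,-12],[0,0,0]],
    [[0,0,-12],[0,0,0]],
    [[0,0,0],[0,0,0]],
    [[0,0,0],[0,0,0]],
  ],
)

```text
t: 8.03
tool_pos: [0.535, 0.1022, 0.4667]
orientation: [-3.123, 0.337, -0.003]
force: [0.4, -0.9, -0.3]
opening: 0.0645
gripper_force: 0.0
```

```bash
python3 - <<'E'
from h import *
need([.607,.083,.46])
for n in("side","top"):
    im,d,W=cam(n);z=W[...,2]
    near=(abs(W[...,0]-.6)<.13)&(abs(W[...,1]-.085)<.08)
    for nm,lo,hi in(("knob",.232,.25),("post",.207,.222),("head",.16,.17)):
        m=near&(z>lo)&(z<hi);Q=W[m]
        if len(Q)>5: print(n,nm,m.sum(),Q.mean(0).round(4),cv2.minAreaRect((Q[:,:2]*1000).astype(np.float32)))
    if n=="side": cv2.imwrite("pics/s2.png",cv2.resize(im[100:300,200:400],(600,600),interpolation=2))
E
```

```text
t 8.0333 pos [0.535  0.1022 0.4667] F [ 0.4 -0.9 -0.3] open 0.064509136710163 0.0
shift mm [74.5  3.3  6.8] turn [-0.0005 -0.0016 -0.0002]
side knob 173 [0.6092 0.0807 0.2379] ((608.9775390625, 82.90348052978516), (45.302101135253906, 47.18983459472656), 21.01412582397461)
side post 59 [0.5469 0.0931 0.2133] ((575.3359375, 83.2741928100586), (29.981937408447266, 109.78670501708984), 75.57878112792969)
side head 499 [0.6159 0.0974 0.1645] ((598.2698974609375, 111.22537231445312), (124.98741912841797, 127.2987060546875), 73.17279052734375)
top knob 105 [0.6106 0.0714 0.2397] ((612.0689086914062, 70.7439956665039), (31.783193588256836, 24.412212371826172), 6.254352569580078)
top head 102 [0.6282 0.0544 0.1647] ((632.9293823242188, 56.15415954589844), (43.915260314941406, 29.324071884155273), 28.313199996948242)
```

View pics/s2.png

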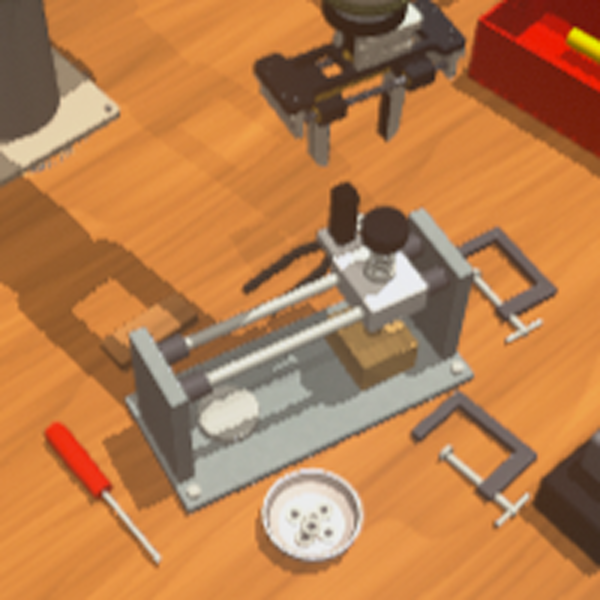

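The head sits against the right-hand collar over the oak block, with the knob at (385,228) clear and up. Its displacement of 121 mm matches the distance to the stop. Next I'll move over the knob with the fingers shut.

apply_moves(
  series=[
    [[9.3,0.3,0],[0,0,0]],
    [[9.3,0.3,0],[0,0,0]],
    [[9.3,0.3,0],[0,0,0]],
    [[9.3,0.3,0],[0,0,0]],
    [[9.3,0.3,0],[0,0,0]],
    [[9.3,0.3,0],[0,0,0]],
    [[9.3,0.3,0],[0,0,0]],
    [[9.3,0.3,0],[0,0,0]],
    [[0,0,0],[0,0,0]],
    [[0,0,0],[0,0,0]],
    [[0,0,0],[0,0,0]],
    [[0,0,0],[0,0,0]],
  ],
  claw=0,
)

```text
t: 9.13
tool_pos: [0.6067, 0.084, 0.4658]
orientation: [-3.123, 0.337, 0.0]
force: [-0.1, 0.5, -0.9]
opening: 0.0002
gripper_force: 0.0
```

apply_moves(
  series=[
    [[0,0,8],[0,0,0]],
    [[0,0,8],[0,0,0]],
    [[0,0,8],[0,0,0]],
    [[0,0,8],[0,0,0]],
    [[0,0,0],[0,0,0]],
    [[0,0,0],[0,0,0]],
  ],
)

```text
t: 9.63
tool_pos: [0.6067, 0.0839, 0.4325]
orientation: [3.123, -0.337, -0.003]
force: [0.5, 0.2, -0.8]
opening: 0.0004
gripper_force: 0.0
```

```bash
python3 -c "
from h import *
need([.6075,.0830,.401])
cv2.imwrite('pics/s3.png',cv2.resize(cam('side')[0][140:260,260:380],(600,600),interpolation=2))"
```

```text
t 9.6333 pos [0.6067 0.0839 0.4325] F [ 0.5  0.2 -0.8] open 0.00042708628330992746 0.0
shift mm [ 1.1  0.7 31.5] turn [ 0.0006  0.002  -0.0002]
```

View pics/s3.png

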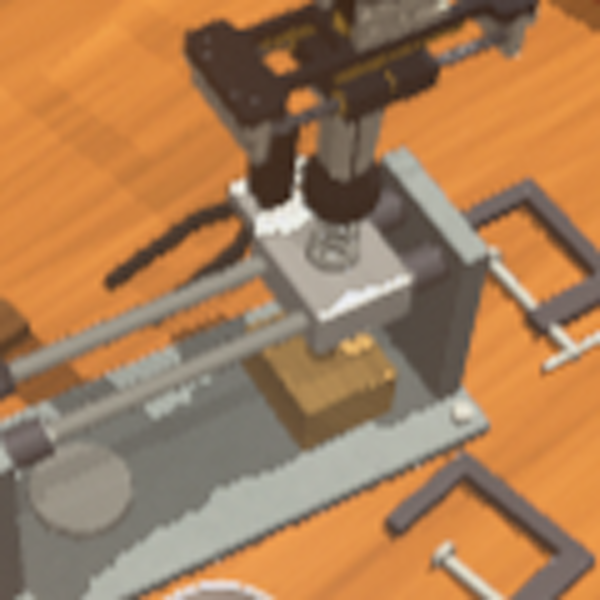

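The shut fingertips, at (348,170), are centred just above the knob. I'll press in small steps, watching for contact.

apply_moves(
  series=[
    [[0,0,2],[0,0,0]],
    [[0,0,2],[0,0,0]],
    [[0,0,2],[0,0,0]],
    [[0,0,2],[0,0,0]],
    [[0,0,0],[0,0,0]],
    [[0,0,0],[0,0,0]],
    [[0,0,0],[0,0,0]],
  ],
)

```text
t: 10.27
tool_pos: [0.607, 0.0839, 0.4264]
orientation: [-3.123, 0.337, -0.001]
force: [-0.9, -0.2, 4.6]
opening: 0.0008
gripper_force: 2.2
```

apply_moves(
  series=[
    [[0,0,2],[0,0,0]],
    [[0,0,2],[0,0,0]],
    [[0,0,2],[0,0,0]],
    [[0,0,2],[0,0,0]],
    [[0,0,2],[0,0,0]],
    [[0,0,0],[0,0,0]],
    [[0,0,0],[0,0,0]],
    [[0,0,0],[0,0,0]],
  ],
)

```text
t: 10.93
tool_pos: [0.607, 0.0839, 0.4166]
orientation: [-3.123, 0.337, -0.002]
force: [-2.7, 0.7, 6.9]
opening: 0.0005
gripper_force: 3.3
```

```bash
python3 -c "
from h import *
need([.6075,.0830,.401])"
```

```text
t 10.9333 pos [0.607  0.0839 0.4166] F [-2.7  0.7  6.9] open 0.0005395907158597713 3.3351437095552683
shift mm [ 0.7  0.8 15.6] turn [-0.0002 -0.001  -0.0002]
```

Force matches the spring: 6.9 N at 9.4 mm. I'll press the rest.

apply_moves(
  series=[
    [[0,0,2],[0,0,0]],
    [[0,0,2],[0,0,0]],
    [[0,0,2],[0,0,0]],
    [[0,0,2],[0,0,0]],
    [[0,0,2],[0,0,0]],
    [[0,0,2],[0,0,0]],
    [[0,0,2],[0,0,0]],
    [[0,0,1.5],[0,0,0]],
    [[0,0,0],[0,0,0]],
    [[0,0,0],[0,0,0]],
    [[0,0,0],[0,0,0]],
    [[0,0,0],[0,0,0]],
  ],
)

```text
t: 11.93
tool_pos: [0.6069, 0.0839, 0.4019]
orientation: [-3.123, 0.337, -0.002]
force: [-4.6, -0.2, 11.9]
opening: 0.0002
gripper_force: 5.5
```

```bash
python3 -c "
from h import *
need([.6075,.0830,.401])
im,d,W=cam('side');need([.6075,.0830,.401])
z=W[...,2];hsv=im.max(-1)
m=(abs(W[...,0]-.53)<.025)&(abs(W[...,1]-.1)<.025)&(hsv<60)&(z>.17);print('post top',np.sort(z[m])[-8:].round(4))
m=(abs(W[...,0]-.607)<.026)&(abs(W[...,1]-.083)<.026)&(hsv<60)&(z>.17)&(z<.26);print('knob',np.sort(z[m])[::-6].round(4))
cv2.imwrite('pics/s4.png',cv2.resize(im[140:260,260:380],(600,600),interpolation=2))"
```

```text
t 11.9333 pos [0.6069 0.0839 0.4019] F [-4.6 -0.2 11.9] open 0.0001768091799988587 5.529144196480047
shift mm [0.7 0.7 1. ] turn [-0.0003 -0.0014 -0.0002]
t 11.9833 pos [0.6069 0.0839 0.402 ] F [-4.1 -0.5 10.2] open 0.0006986916724513951 5.529130048962543
shift mm [0.8 0.8 1. ] turn [-0.0003 -0.0014 -0.0002]
post top []
knob []
```

View pics/s4.png

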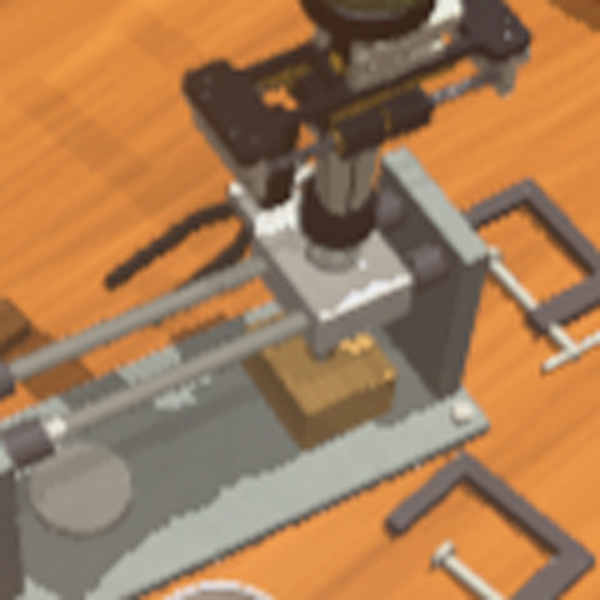

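The knob at (340,215) is pressed about 24 mm, the head is still at the collar, and the force is about 11 N. I'll go 1 mm more and hand in.

apply_moves(
  series=[
    [[0,0,0.8],[0,0,0]],
    [[0,0,0],[0,0,0]],
    [[0,0,0],[0,0,0]],
    [[0,0,0],[0,0,0]],
  ],
)

```text
t: 12.32
tool_pos: [0.6069, 0.0839, 0.4012]
orientation: [-3.123, 0.337, -0.002]
force: [-4.4, 0.1, 10.6]
opening: 0.0004
gripper_force: 5.6
```

```bash
python3 -c "
from h import *
need([.6075,.0830,.401]);print(robot.close_job())"
```

```text
t 12.3167 pos [0.6069 0.0839 0.4012] F [-4.4  0.1 10.6] open 0.0003770567148366832 5.642925465872395
shift mm [0.8 0.8 0.2] turn [-0.0003 -0.0015 -0.0002]
the job is handed in; nothing more can be done
None
```

The job is handed in at about 12.3 s: the head is at the stop over the oak block, and the fingertips hold the knob about 25 mm down against its spring with about 11 N (estimated from the arm's readings; no verdict was returned).

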